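Load the clay extruder barrel into its clamp cradle

TASK

Lift the cradle's sprung clamp bar by its knob, turn it aside and park it on its step. Take the extruder barrel from the wooden rest, lay it in the two V saddles with its thick cap towards the stop, and slide it fully home against the stop without shifting the stop. Then lift the bar off its step, turn it back over the barrel and lower it until it clamps the barrel: never let the bar snap down, do not ram the barrel or force the bar down on it beyond its own spring, let go at the end, and leave the other things on the bench alone.

Things in the scene. Friction and masses are not known exactly. Their poses are not given: they have to be found in the camera images.
- cradle: Fixed steel loading cradle, base 150 x 270 x 8 mm. Origin: bench height, below the barrel axis; y runs along the laid barrel towards the stop, z up. Two black V saddles (16 mm long) at y = -75 and +48 mm hold the 40 mm barrel with its axis at x = 0, 50 mm up; they reach 50 mm up. Between them (y -67 to +40) it is free down to the base. Clamp post at x = 58, y = 50 mm. Stop bracket at y = 116 to 130 mm.
- park_step (a point): Centre of the flat top, 44 x 24 mm (cradle x by y), of the grey parking step beside the clamp post; 86 mm above the bench, at x = 62, y = 75 mm in the cradle frame. The turned-aside bar stands on it.
- clamp_lift (a joint): Height of the clamp bar on its post, m, 0 (down) to 0.04. A spring draws it down: 8.5 N lifts it off, 0.2 N more per mm; let go in the air it snaps down. About 0.020 when the bar stands on the step, 0.010 when it clamps the laid barrel. It must be lifted over 0.020 to turn out of its notch.
- clamp_turn (a joint): Turn of the bar about the vertical post, rad: 0 is across the barrel (bar points to the cradle's -x), growing clockwise seen from above; 1.57 points to the cradle's +y; end stop 1.75. It stands well parked on the step from 1.0 to 1.75. Below 0.15 the step no longer holds it up and it can go down. Light friction.
- clamp_bar: Aluminium clamp bar, 124 x 16 x 10 mm, on the post. Origin on the post's axis, 66 mm below the bar's underside (at bench height when the bar is down); its -x axis runs along the bar to the knob. A rubber pad 30 x 14 mm, 6 mm thick, under it 58 mm from the post axis presses on the barrel.
- clamp_knob (a point): Point on the axis of the black upright round knob (18 mm dia, 45 mm tall) at the bar's free end, 105 mm from the post's axis; 24 mm above the bar's top, 21 mm below the knob's top, 100 mm above the bench when the bar is down; it moves with the bar. Can be pinched from above in any direction.
- stop_face (a point): Centre of the face of the black round stop (36 mm dia) on the line of the laid barrel's axis, 50 mm up; axes as the cradle's, the barrel comes from -y. Its setting differs each time: y = 86 to 98 mm in the cradle frame. Held by friction only: about 14 N pushes it out of its setting, so meet it with a few newtons.
- barrel: Aluminium extruder barrel, round, 40 mm dia, 190 mm long, 0.2 to 0.45 kg. Origin on its axis at mid length; y along it towards the cap. Steel cap 50 mm dia at y = 81 to 95 mm; rim 45 mm dia at y = -95 to -89 mm. Balanced near its middle. Gripped across, from above, at about y = -25 mm the hand stays clear of the saddles, clamp post and step.
- cap_face (a point): Centre of the barrel's cap end face, on its axis 95 mm from the barrel's origin; it must meet the stop's face. Lying in the saddles, the barrel slides along them against 1 to 7 N of friction; the stop is felt as a rise above that.
- rest: Fixed wooden rest, board 90 x 190 x 10 mm, with two V blocks (16 mm long) at y = -68 and +60 mm that carry the barrel along the rest's y, axis 42 mm above the bench, cap to +y. Origin under its centre at bench height. Between the blocks it is free down to the board.
- bowl: Loose terracotta bowl, 100 mm dia, 50 mm tall; leave alone. Origin under its centre.
- jar: Loose closed jar, 64 mm dia, 85 mm tall; leave alone. Origin under its centre.
- rib: Loose dark wooden rib lying flat, 55 x 100 x 12 mm; leave alone. Origin under its centre.
Things that resemble listed ones, but are neither listed nor needed, are in the scene too. What is meant by the barrel is not turquoise, and is the smaller of those in its own colour.

How it is judged (in metres and radians):
On the way, in this order (a step that is already met when the one before it is completed fails the run):
1. the clamp bar is parked aside on its step (turned by over 1.0 rad, lift about 0.020) while the barrel still lies on its rest (value of joint clamp_turn above 1 rad and value of joint clamp_lift between 0.018 and 0.022 m and distance of barrel from where it was at the start of the episode below 0.02 m), for 0.2 s.
2. with the bar still turned aside, the barrel lies in both saddles, cap home against the stop (x of barrel in the frame of cradle between -0.003 and 0.003 m and z of barrel in the frame of cradle between 0.047 and 0.053 m and angle between the y axis of barrel and the y axis of cradle, either way round below 0.04 rad and y of cap_face in the frame of stop_face above -0.0015 m and value of joint clamp_turn above 1 rad), for 0.2 s.
At the end, for the whole second after the job is handed in: The barrel lies in both saddles (axis within 3 mm across and in height, 0.04 rad), its cap within 1.5 mm of the stop's face, the stop within 2 mm of its setting; the bar is back across the barrel (turn below 0.2 rad, lift 0.008 to 0.013) and presses on it with over 3 N; all at rest (x of barrel in the frame of cradle between -0.003 and 0.003 m and z of barrel in the frame of cradle between 0.047 and 0.053 m and angle between the y axis of barrel and the y axis of cradle, either way round below 0.04 rad and y of cap_face in the frame of stop_face above -0.0015 m and distance of stop_face from where it was at the start of the episode below 0.002 m and value of joint clamp_turn below 0.2 rad and value of joint clamp_lift between 0.008 and 0.013 m and contact force between clamp_bar and barrel above 3 N and linear speed of barrel below 0.01 m/s); the robot touches nothing.
It fails at once if the clamp bar snaps down (faster than 0.35 m/s) (velocity of joint clamp_lift below -0.35 m/s).
It fails at once if the stop is pushed more than 2 mm out of its setting (distance of stop_face from where it was at the start of the episode above 0.002 m).
It fails at once if the barrel is rammed against the cradle, its stop or its clamp (over 100 N, all its contact forces there added up) (contact force between barrel and cradle above 100 N).
It fails at once if a bystander is moved by more than 15 mm (distance of any of bowl, jar, rib from where it was at the start of the episode above 0.015 m).
It also fails if it takes over 72 s, if anything falls off the work surface, if the arm or the gripper's body presses on something with over 40 N, if the wrist force passes 120 N, or if a joint passes its speed limit or range.

ROBOT

A 7-joint arm with a two-finger parallel gripper is mounted at the origin on the work surface. World frame = base frame: x ahead of the robot, y to its left, z up, the work surface at z = 0. Lengths are in mm, angles in rad, forces in N, time in s.
With the tool pointing down it reaches from about 425 to 1025 mm from the base axis. Payload 3.6 kg.
Tool frame: the origin (TCP) lies on the centre line of the jaws, within the pads' length; the fingertips stand arm.tip_extent ahead of it and the grasp point (between the pads) lies 2 mm behind it (arm.tip_extent is the distance from the TCP to the fingertips, in mm); z points along the fingers, y is the direction in which the jaws open and shut (so a half turn about z gives the same grasp; the last joint's range is limited). The gripper opens to 85 mm and grips with 20 to 120 N. Pads are 22 mm wide; open, the fingers measure 114 mm over their backs; the gripper's body (76 mm by 85 mm) begins 54 mm behind the grasp point. The pads swing forward as they close: fully open they stand 13 mm farther back than shut.
Start: joints at [-1.369, 0.591, 0.048, 1.609, -0.033, 0.943, -0.034], TCP at [210.643, 693.729, 248.302] pointing down, gripper open.
Joint ranges: [-2.69, 2.69], [-0.47, 2.24], [-1.27, 1.36], [0.19, 2.51], [-1.53, 4.68], [0.08, 2.07], [-3.09, 3.09]. Speed limits (rad/s): [2.57, 2.57, 3.14, 3.14, 3.14, 3.14, 3.14].

INTERFACE

Orientations are given as a 3x3 rotation matrix whose columns are the frame's x, y, z axes.
In Python, from station import arm, vision gives the robot as it stands. The module is installed in compiled form; this text tells all that it offers.
- The arm moves only by the tool carry_out, never from a script. Its argument "increments" is text: rows parted by semicolons, each of 4 numbers parted by spaces: the shift along the tool's x, y, z in m, then the turn about the tool's z in degrees. In form: dx dy dz roll; .... A call has exactly 10 rows; each row shifts and turns the pose as measured when the row begins, along the tool's axes as they then stand; what a row does not reach is not made up. A row lasts 1/8 s, in which the tool goes at most 62.5 mm and 10.7 degrees, less where a joint would pass 70% of its speed; a pose out of reach is approached as far as the arm can. A call is refused whole if a number of a shift passes 0.0625 or a number of a turn 10.7, either way. A call with a gripper value outside its range is refused whole. "claw" is the closure, from 0 (fully open) to 1 (shut), set as the call begins (left out, the last holds). The fingers move at their own pace and stop on an object; "newtons" is the grip in N (left out, the last holds). Time passes only in rows, so rows that do not move let the fingers close, or fill a call up. It gives the time, the measured TCP pose, the force and the opening at its end, in the units of the state.
- arm.sense(): the state, without advancing time (a new reading comes with each control period).
- vision.snapshot(name): name is "scene" or "top" or "wrist"; returns a dict with "frame" (384x512x3 uint8, blue, green, red), "depth" (384x512 float32, mm along the optical axis (not along the pixel's ray), 0 where there is no reading), "fx", "fy", "cx", "cy" (pixels), "rvec" (rotation vector, rad) and "tvec" (3), from world to camera coordinates, as OpenCV has them; the wrist camera has in their place "tool_from_camera" (4x4, takes a point from camera to tool coordinates, whose origin is the TCP and whose axes are the flange's). Camera axes: x right, y down, z forward; pixel columns grow to the right and rows downward; lengths in mm; the calibration is good to about 2 mm. A picture is of the moment at which its call begins: read the wrist's pose just before it.
- arm.job_done(): hands the job in, once; it reports no verdict.
The state is a dict: "time_s": time; "joint_pos": joint angles; "joint_vel": joint speeds; "effort": joint torques, N m; "tool_pos": TCP position; "eef_rot": TCP orientation; "force": force on the tool from outside, world axes, zero at the start; "torque": the same for the moment, N m; "finger_gap": opening from 0.0 (shut) to 1.0 (fully open).
Only numpy, scipy, OpenCV 4.12 (cv2) and the standard library are available. Lean on these libraries where they do the work, as an engineer would, in place of code of your own. Each camera call takes 0.05 s, during which the arm holds its last target. There are 200 camera calls.

## Working session

There is one attempt and no reset: what is moved stays moved. The work goes in short steps, Python scripts to look and compute and a tool call to move; the robot and the scene stay as the last step left them, time stands still between calls to the robot, and variables do not carry over. Pictures are saved under pics/ and viewed, about 8 in all and at most 12, crops included, and the job is handed in when it is done.

Besides the shell and the picture viewer there is one more tool, called by a JSON object that holds its "api" and its "payload", one argument or row to a line. carry_out: Moves the arm, as the interface text tells. Its arguments: {"type":"object","properties":{"increments":{"type":"string"},"claw":{"type":"number"},"newtons":{"type":"number"}},"required":["increments"]}

```bash
mkdir -p pics
cat > h.py <<'E'
import numpy as np, cv2
from station import arm, vision
def shot(name):
    st=arm.sense() ; s=vision.snapshot(name)
    K=np.array([[s['fx'],0,s['cx']],[0,s['fy'],s['cy']],[0,0,1.]])
    if name=='wrist':
        T=np.eye(4);T[:3,:3]=np.array(st['eef_rot']);T[:3,3]=st['tool_pos']
        W=T@np.array(s['tool_from_camera'])
    else:
        R=cv2.Rodrigues(np.array(s['rvec'],float))[0];W=np.eye(4);W[:3,:3]=R.T;W[:3,3]=-R.T@np.array(s['tvec'],float).ravel()
    s['K']=K;s['W']=W;return s
def onplane(s,uv,z):
    d=s['W'][:3,:3]@np.linalg.inv(s['K'])@np.array([uv[0],uv[1],1.]);o=s['W'][:3,3]
    return o+d*(z-o[2])/d[2]
def cloud(s):
    v,u=np.mgrid[:384,:512];d=s['depth'];P=np.stack([(u-s['cx'])/s['fx']*d,(v-s['cy'])/s['fy']*d,d],-1)
    return P@s['W'][:3,:3].T+s['W'][:3,3]
E
python3 - <<'E'
from h import *
import pickle
st=arm.sense();print({k:np.round(v,3).tolist() for k,v in st.items()},arm.tip_extent)
for n in('scene','top'):
    s=shot(n);pickle.dump(s,open(n+'.pkl','wb'));print(n,s['W'].round(3).tolist(),s['fx'])
    cv2.imwrite(f'pics/{n}.png',cv2.resize(s['frame'],(800,600),interpolation=cv2.INTER_CUBIC))
E
```

```text
{'time_s': 0.0, 'joint_pos': [-1.369, 0.592, 0.048, 1.61, -0.033, 0.943, -0.034], 'joint_vel': [0.001, 0.0, -0.0, -0.001, 0.001, -0.001, -0.001], 'effort': [-0.0, -54.869, 1.546, -19.812, 0.009, 0.009, -0.0], 'tool_pos': [210.386, 692.956, 247.111], 'eef_rot': [[-0.957, 0.29, -0.001], [0.29, 0.957, -0.002], [-0.0, -0.002, -1.0]], 'force': [-0.194, -0.237, 0.152], 'torque': [-0.045, 0.035, 0.031], 'finger_gap': 0.999} 17.0
scene [[0.305, 0.657, -0.69, 1114.316], [0.952, -0.207, 0.224, -230.639], [0.005, -0.725, -0.689, 707.47], [0.0, 0.0, 0.0, 1.0]] 402.25479117890774
top [[0.006, -0.998, 0.065, 457.625], [-1.0, -0.007, -0.014, -51.769], [0.015, -0.065, -0.998, 830.137], [0.0, 0.0, 0.0, 1.0]] 351.6864503908905
```

View pics/top.png

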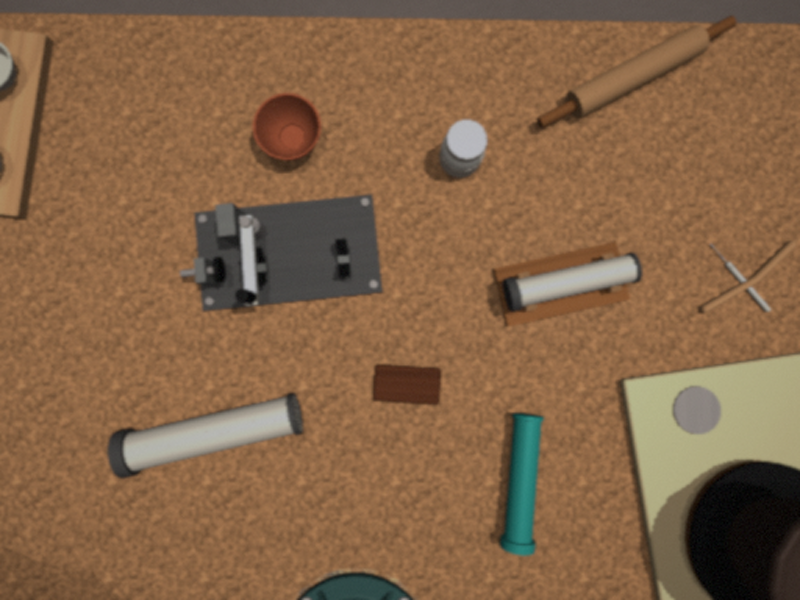

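View pics/scene.png

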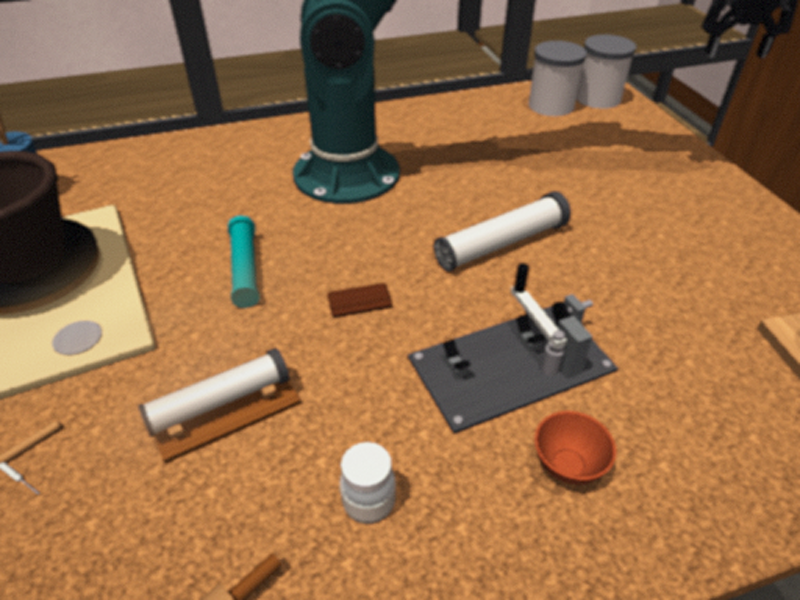

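Run:
```python
from h import *
import pickle
t=pickle.load(open('top.pkl','rb'));s=pickle.load(open('scene.pkl','rb'))
f=1/1.5625
# cradle screws (top), plane z=8
for n,im,pts in(('top',t,[(202,218),(365,202),(374,284),(209,301)]),):
    q=np.array([onplane(im,(a*f,b*f),8)[:2] for a,b in pts]);print('screws',q.round(1).tolist(),[np.linalg.norm(q[i]-q[i-1]).round(1) for i in range(4)])
hsv=cv2.cvtColor(t['frame'],cv2.COLOR_BGR2HSV)
# base contour: low saturation dark
m=((hsv[...,1]<90)&(hsv[...,2]<110)).astype(np.uint8)
m[:, :115]=0;m[:,255:]=0;m[:110]=0;m[205:]=0
m=cv2.morphologyEx(m,cv2.MORPH_CLOSE,np.ones((9,9)));c=max(cv2.findContours(m,0,2)[0],key=cv2.contourArea)
P=np.array([onplane(t,p[0],8)[:2] for p in c],np.float32);print('base rect',cv2.minAreaRect(P))
# barrel white
C=cloud(t);D=cloud(s)
for nm,im,CC,box in(('top',t,C,(310,150,415,205)),('scene',s,D,(85,215,190,285))):
    h=cv2.cvtColor(im['frame'],cv2.COLOR_BGR2HSV);x0,y0,x1,y1=box
    w=np.zeros((384,512),np.uint8);w[y0:y1,x0:x1]=((h[...,1]<70)&(h[...,2]>110))[y0:y1,x0:x1]
    w=cv2.morphologyEx(w,cv2.MORPH_OPEN,np.ones((3,3)));c=max(cv2.findContours(w,0,2)[0],key=cv2.contourArea)
    P=np.array([onplane(im,p[0],42)[:2] for p in c],np.float32);print(nm,'barrel white',cv2.minAreaRect(P),'ztop',np.percentile(CC[w>0][:,2],[50,90,98]).round(1))
    p=CC[(w>0)&(CC[...,2]>58)];print('ridge mean',p.mean(0).round(1) if len(p) else None)
for nm,CC in(('top',C),('scene',D)):
    d=CC.reshape(-1,3);k=d[(d[:,2]>112)&(d[:,2]<130)&(d[:,0]>350)&(d[:,0]<500)&(d[:,1]>100)&(d[:,1]<300)];print(nm,'knob',len(k),k.mean(0).round(1) if len(k) else 0, np.median(k,0).round(1) if len(k) else 0)
print(t['depth'][150,250],C[189,157],C[160,250])
```

```text
screws [[631.1, 235.5], [658.0, -9.5], [533.4, -24.3], [506.0, 221.4]] [np.float64(125.9), np.float64(246.5), np.float64(125.5), np.float64(247.2)]
base rect ((583.2965087890625, 118.64128112792969), (158.28684997558594, 293.1004333496094), 6.544017791748047)
top barrel white ((539.8584594726562, -320.02679443359375), (39.125606536865234, 175.24330139160156), 12.85558795928955) ztop [59.1 62.4 63.9]
ridge mean [ 537.7 -310.7   66.7]
scene barrel white ((536.5604248046875, -310.7206115722656), (49.892303466796875, 180.0185089111328), 13.363368034362793) ztop [56.6 61.1 62.4]
ridge mean [ 546.2 -311.4   67.1]
top knob 2 [499.1 143.1 118.2] [499.1 143.1 118.2]
scene knob 3 [499.3 147.2 119.2] [499.2 147.8 119.5]
840.64935 [507.10055026 137.79054394 120.06848369] [585.71411816 -48.81553968   3.56593003]
```

{"api": "carry_out", "payload": {
  "increments": "-0.045 -0.039 -0.008 0;-0.045 -0.039 -0.008 0;-0.045 -0.039 -0.008 0;-0.045 -0.039 -0.008 0;-0.045 -0.039 -0.008 0;-0.045 -0.039 -0.008 0;-0.045 -0.039 -0.008 0;-0.045 -0.039 -0.008 0;-0.045 -0.039 -0.008 0;-0.045 -0.039 -0.008 0",
  "claw": 0,
  "newtons": 60
}}

```text
time_s: 1.35
tool_pos: [533.4, 179.5, 324.8]
eef_rot: [[-0.961, 0.278, -0.006], [0.278, 0.961, -0.004], [0.005, -0.006, -1.0]]
force: [-0.4, 1.1, -0.7]
finger_gap: 1.002
```

{"api": "carry_out", "payload": {
  "increments": "-0.01 -0.03 0 0;-0.01 -0.03 0 0;0 0 0 -7.4;0 0 0 -7.4;0 0 0 -7.4;0 0 0 0;0 0 0 0;0 0 0 0;0 0 0 0;0 0 0 0"
}}

```text
time_s: 2.6
tool_pos: [536.7, 105.2, 323.5]
eef_rot: [[-0.995, -0.098, -0.008], [-0.098, 0.995, -0.009], [0.009, -0.008, -1.0]]
force: [0.3, -0.8, 0.3]
finger_gap: 1.0
```

Run:
```python
from h import *
import pickle
st=arm.sense();print(np.round(st['tool_pos'],1),np.round(st['joint_pos'],2),np.round(st['eef_rot'],3).tolist())
s=shot('wrist');pickle.dump(s,open('w1.pkl','wb'));print(np.array(s['tool_from_camera']).round(3).tolist(),s['fx'],s['cx'])
cv2.imwrite('pics/w1.png',cv2.resize(s['frame'],(800,600),interpolation=cv2.INTER_CUBIC))
```

```text
[536.7 105.2 323.5] [-0.38  0.29  0.13  1.93 -0.04  0.94  1.43] [[-0.995, -0.098, -0.008], [-0.098, 0.995, -0.009], [0.009, -0.008, -1.0]]
[[0.001, -0.963, -0.271, 69.258], [1.0, 0.0, 0.0, -0.65], [-0.0, -0.271, 0.963, -126.615], [0.0, 0.0, 0.0, 1.0]] 319.3457840331339 255.89192642736515
```

View pics/w1.png

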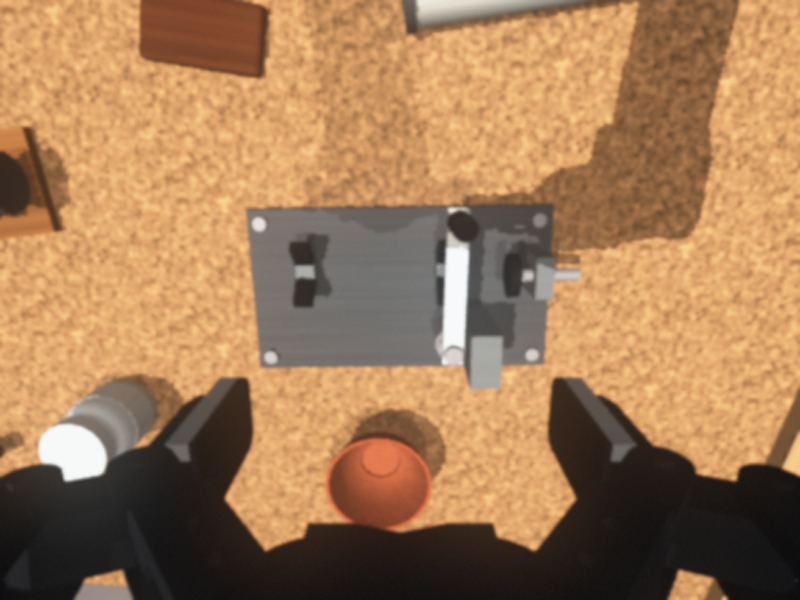

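```bash
cat >> h.py <<'E'
def tri(obs):
    A=np.zeros((3,3));b=np.zeros(3)
    for s,uv in obs:
        d=s['W'][:3,:3]@np.linalg.inv(s['K'])@np.array([uv[0],uv[1],1.]);d/=np.linalg.norm(d);M=np.eye(3)-np.outer(d,d);A+=M;b+=M@s['W'][:3,3]
    return np.linalg.solve(A,b)
E
python3 - <<'E'
from h import *
import pickle
t,s,w=[pickle.load(open(n+'.pkl','rb')) for n in('top','scene','w1')]
f=.64
pts={'scr0':((532,355),8),'scr1':((271,357),8),'scr2':((259,224),8),'scr3':((539,220),8),'knobtop':((463,224),121),'V1':((304,272),36),'V2':((441,270),36),'stop':((513,275),50),'post':((453,356),90),'step':((486,349),86),'bar':((456,290),76)}
R={k:onplane(w,(u[0]*f,u[1]*f),z) for k,(u,z) in pts.items()}
for k,v in R.items():print(k,v.round(1))
q=[R['scr%d'%i][:2] for i in range(4)];c=np.mean(q,0);print('centre',c)
a=(q[0]-q[1])/np.linalg.norm(q[0]-q[1])+(q[3]-q[2])/np.linalg.norm(q[3]-q[2]);th=np.arctan2(-a[0],a[1]);print('theta',th)
Rm=np.array([[np.cos(th),-np.sin(th)],[np.sin(th),np.cos(th)]])
for k,v in R.items():print(k,'in base-centre frame',(Rm.T@(v[:2]-c)).round(1))
print('tri knob top', tri([(w,(463*f,222*f)),(t,(246*f,293*f)),(s,(522*f,268*f))]).round(1))
C=cloud(w);
for k,(u,z) in pts.items():print(k,C[int(u[1]*f),int(u[0]*f)].round(1))
E
```

```text
scr0 [631.9 237.3   8. ]
scr1 [659.  -9.   8.]
scr2 [533.7 -23.5   8. ]
scr3 [505.7 222.2   8. ]
knobtop [503.9 141.5 121. ]
V1 [566.6  23.4  36. ]
V2 [553.2 139.1  36. ]
stop [548.6 197.   50. ]
post [608.7 151.2  90. ]
step [601.9 176.6  86. ]
bar [559.6 148.6  76. ]
centre [582.57975793 106.73649376]
theta 0.11178909239292525
scr0 in base-centre frame [ 63.5 124.2]
scr1 in base-centre frame [  63.1 -123.5]
scr2 in base-centre frame [ -63.1 -124. ]
scr3 in base-centre frame [-63.5 123.3]
knobtop in base-centre frame [-74.4  43.3]
V1 in base-centre frame [-25.2 -81. ]
V2 in base-centre frame [-25.6  35.4]
stop in base-centre frame [-23.7  93.4]
post in base-centre frame [30.9 41.3]
step in base-centre frame [26.9 67.2]
bar in base-centre frame [-18.1  44.2]
tri knob top [507.2 141.7 115.5]
scr0 [630.1 235.3  12. ]
scr1 [656.5  -8.6  12.4]
scr2 [532.6 -23.2  12.9]
scr3 [504.5 219.8  11. ]
knobtop [503.6 141.2 120.5]
V1 [569.5  20.4  23.7]
V2 [554.5 139.7  24.6]
stop [544.9 192.   68.8]
post [610.4 150.9  83.1]
step [601.1 176.3  86.7]
bar [558.7 147.4  77.1]
```

{"api": "carry_out", "payload": {
  "increments": "0.0053 0.0083 0.028 0;0.0053 0.0083 0.028 0;0.0053 0.0083 0.028 0;0.0053 0.0083 0.028 0;0.0053 0.0083 0.028 0;0 0 0.01 0;0 0 0 0;0 0 0 0;0 0 0 0;0 0 0 0"
}}

```text
time_s: 3.9
tool_pos: [510.6, 143.9, 173.9]
eef_rot: [[-0.996, -0.095, 0.004], [-0.095, 0.996, -0.006], [-0.003, -0.006, -1.0]]
force: [0.1, 0.0, 0.1]
finger_gap: 1.001
```

Run:
```python
from h import *
import pickle
st=arm.sense();print(np.round(st['tool_pos'],1),np.round(st['eef_rot'],3).tolist())
s=shot('wrist');pickle.dump(s,open('w2.pkl','wb'))
w=pickle.load(open('w1.pkl','rb'))
C=cloud(s);d=C.reshape(-1,3);k=d[(abs(d[:,2]-118)<8)&(abs(d[:,0]-505)<30)&(abs(d[:,1]-142)<30)];print(len(k),k.min(0),k.max(0),np.median(k,0))
cv2.imwrite('pics/w2.png',cv2.resize(s['frame'],(800,600),interpolation=cv2.INTER_CUBIC))
```

```text
[510.6 143.9 173.9] [[-0.996, -0.095, 0.004], [-0.095, 0.996, -0.006], [-0.003, -0.006, -1.0]]
786 [497.6124304  134.27258237 110.02294204] [515.44481048 151.7860771  123.92837783] [504.85155884 143.01669024 121.78810852]
```

View pics/w2.png

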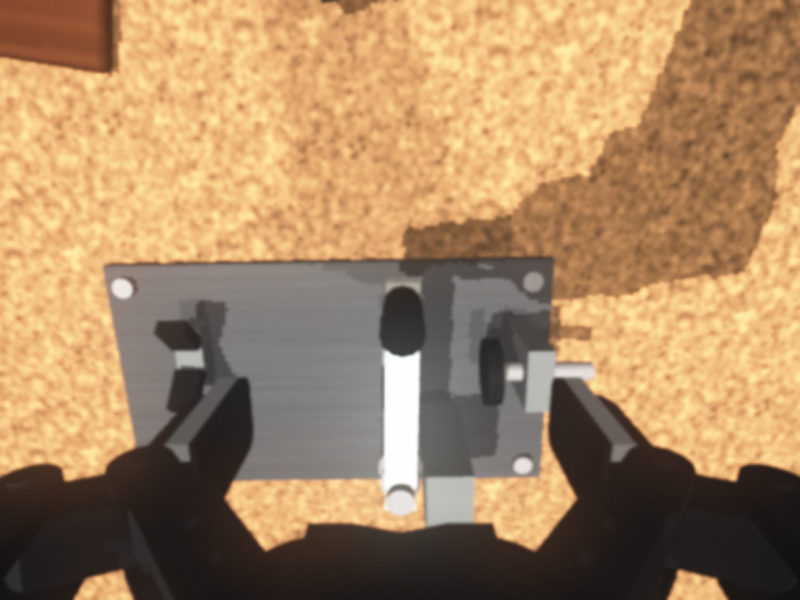

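{"api": "carry_out", "payload": {
  "increments": "0.0028 -0.0005 0.005 0;0.0028 -0.0004 0.015 0;0 0 0.015 0;0 0 0.015 0;0 0 0.015 0;0 0 0.005 0;0 0 0 0;0 0 0 0;0 0 0 0;0 0 0 0"
}}

```text
time_s: 5.2
tool_pos: [506.3, 142.3, 100.9]
eef_rot: [[-0.996, -0.094, 0.006], [-0.094, 0.996, -0.005], [-0.006, -0.005, -1.0]]
force: [0.0, -0.9, -0.4]
finger_gap: 1.0
```

{"api": "carry_out", "payload": {
  "increments": "0 0 0 0;0 0 0 0;0 0 0 0;0 0 0 0;0 0 0 0;0 0 0 0;0 0 0 0;0 0 0 0;0 0 0 0;0 0 0 0",
  "claw": 1,
  "newtons": 60
}}

```text
time_s: 6.45
tool_pos: [506.5, 142.5, 101.5]
eef_rot: [[-0.996, -0.094, 0.007], [-0.094, 0.996, -0.004], [-0.007, -0.005, -1.0]]
force: [-0.6, 1.0, 0.3]
finger_gap: 0.193
```

{"api": "carry_out", "payload": {
  "increments": "0 0 -0.006 0;0 0 -0.006 0;0 0 -0.006 0;0 0 -0.006 0;0 0 -0.006 0;0 0 0 0;0 0 0 0;0 0 0 0;0 0 0 0;0 0 0 0"
}}

```text
time_s: 7.7
tool_pos: [506.9, 142.5, 130.4]
eef_rot: [[-0.996, -0.094, 0.008], [-0.094, 0.996, -0.005], [-0.008, -0.005, -1.0]]
force: [5.5, 0.5, -14.7]
finger_gap: 0.194
```

{"api": "carry_out", "payload": {
  "increments": "-0.0004 0.0092 0 5;-0.0004 0.0092 0 5;-0.0004 0.0092 0 5;-0.0004 0.0092 0 5;-0.0004 0.0092 0 5;-0.0004 0.0092 0 5;-0.0004 0.0092 0 5;-0.0004 0.0092 0 5;-0.0004 0.0092 0 5;-0.0004 0.0092 0 5"
}}

```text
time_s: 8.95
tool_pos: [536.7, 227.0, 128.7]
eef_rot: [[-0.7, 0.714, 0.006], [0.714, 0.7, -0.008], [-0.01, -0.001, -1.0]]
force: [4.4, -0.5, -13.9]
finger_gap: 0.195
```

{"api": "carry_out", "payload": {
  "increments": "-0.0004 0.0096 -0.001 5.2;-0.0004 0.0096 0 5.2;-0.0004 0.0096 0 5.2;-0.0004 0.0096 0 5.2;-0.0004 0.0096 0 5.2;0 0 0 0;0 0 0.0015 0;0 0 0.0015 0;0 0 0.0015 0;0 0 0 0"
}}

```text
time_s: 10.2
tool_pos: [576.0, 252.4, 122.1]
eef_rot: [[-0.318, 0.948, 0.004], [0.948, 0.318, -0.012], [-0.012, -0.0, -1.0]]
force: [3.9, -1.7, -12.0]
finger_gap: 0.193
```

{"api": "carry_out", "payload": {
  "increments": "0 0 0.001 0;0 0 0.001 0;0 0 0.001 0;0 0 0.001 0;0 0 0 0;0 0 0 0;0 0 0 0;0 0 0 0;0 0 0 0;0 0 0 0"
}}

```text
time_s: 11.45
tool_pos: [576.6, 252.8, 121.8]
eef_rot: [[-0.317, 0.949, 0.004], [0.948, 0.317, -0.008], [-0.009, 0.001, -1.0]]
force: [0.6, -0.6, -1.1]
finger_gap: 0.191
```

{"api": "carry_out", "payload": {
  "increments": "0 0 0 0;0 0 0 0;0 0 0 0;0 0 0 0;0 0 0 0;0 0 -0.02 0;0 0 -0.03 0;0 0 -0.04 0;0 0 -0.04 0;0 0 -0.04 0",
  "claw": 0
}}

```text
time_s: 12.7
tool_pos: [573.3, 253.8, 298.3]
eef_rot: [[-0.313, 0.95, -0.004], [0.95, 0.313, -0.009], [-0.008, -0.006, -1.0]]
force: [0.5, 0.5, 0.0]
finger_gap: 1.005
```

Run:
```python
from h import *
import pickle
st=arm.sense();print(np.round(st['tool_pos'],1),np.round(st['joint_pos'],2),np.round(st['eef_rot'],3).tolist(),st['finger_gap'])
s=shot('wrist');pickle.dump(s,open('w3.pkl','wb'))
cv2.imwrite('pics/w3.png',cv2.resize(s['frame'],(800,600),interpolation=cv2.INTER_CUBIC))
```

```text
[573.3 253.8 298.3] [-0.93  0.48  0.63  1.81 -0.32  0.97  0.15] [[-0.313, 0.95, -0.004], [0.95, 0.313, -0.009], [-0.008, -0.006, -1.0]] 1.0048114038320748
```

View pics/w3.png

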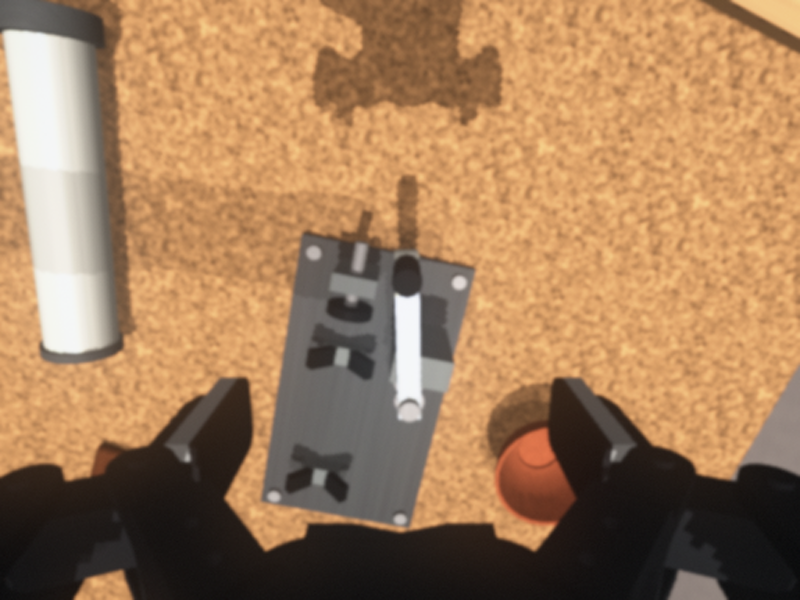

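{"api": "carry_out", "payload": {
  "increments": "-0.0555 -0.0213 0 0;-0.0555 -0.0213 0 0;-0.0555 -0.0213 0 0;-0.0555 -0.0213 0 0;-0.0555 -0.0213 0 0;-0.0555 -0.0213 0 0;-0.0555 -0.0213 0 0;-0.0555 -0.0213 0 0;-0.0555 -0.0213 0 0;-0.0555 -0.0213 0 0"
}}

```text
time_s: 14.0
tool_pos: [555.2, -351.2, 319.0]
eef_rot: [[-0.324, 0.946, 0.031], [0.946, 0.324, 0.003], [-0.007, 0.03, -1.0]]
force: [0.6, 0.4, 1.5]
finger_gap: 1.004
```

Run:
```python
from h import *
import pickle
w=pickle.load(open('w3.pkl','rb'));f=.64
pts={'scr0':((459,283),8),'scr1':((400,519),8),'scr2':((274,496),8),'scr3':((314,253),8),'knobtop':((406,266),141),'V1':((319,478),36),'V2':((342,357),36),'stopC':((350,307),50),'post':((409,410),100)}
R={k:onplane(w,(u[0]*f,u[1]*f),z) for k,(u,z) in pts.items()}
q=[R['scr%d'%i][:2] for i in range(4)];c=np.mean(q,0)
a=(q[0]-q[1])/np.linalg.norm(q[0]-q[1])+(q[3]-q[2])/np.linalg.norm(q[3]-q[2]);th=np.arctan2(-a[0],a[1]);print('centre',c,'theta',th)
Rm=np.array([[np.cos(th),-np.sin(th)],[np.sin(th),np.cos(th)]])
for k,v in R.items():print(k,v.round(1),(Rm.T@(v[:2]-c)).round(1))
C=cloud(w).reshape(-1,3);o=np.array([557.5,97.4]);L=np.c_[(C[:,:2]-o)@Rm,C[:,2]]
p=L[(abs(L[:,0])<25)&(L[:,1]>75)&(L[:,1]<112)&(L[:,2]>55)&(L[:,2]<80)];print('stop pts',len(p),np.percentile(p,[2,10,50,90,98],axis=0).round(1).tolist())
for y0,y1 in((-85,-65),(38,58)):
    p=L[(abs(L[:,0])<40)&(L[:,1]>y0)&(L[:,1]<y1)&(L[:,2]>40)];print('V pts',len(p),np.percentile(p,[2,50,98],axis=0).round(1).tolist())
st=arm.sense();print(np.round(st['tool_pos'],1),np.round(st['joint_pos'],2),np.round(st['eef_rot'],3).tolist())
s=shot('wrist');pickle.dump(s,open('w4.pkl','wb'))
cv2.imwrite('pics/w4.png',cv2.resize(s['frame'],(800,600),interpolation=cv2.INTER_CUBIC))
```

```text
centre [582.22644276 102.82946077] theta 0.11255613729844588
scr0 [631.1 233.    8. ] [ 63.2 123.9]
scr1 [659.1 -13.4   8. ] [  63.3 -124.1]
scr2 [533.2 -27.2   8. ] [ -63.3 -123.7]
scr3 [505.5 218.9   8. ] [-63.2 124. ]
knobtop [573.  260.4 141. ] [  8.6 157.7]
V1 [568.4  27.7  36. ] [-22.2 -73.1]
V2 [554.7 147.6  36. ] [-22.3  47.6]
stopC [548.6 196.5  50. ] [-22.9  96.8]
post [612.  151.6 100. ] [35.  45.1]
stop pts 295 [[-14.8, 94.7, 55.3], [-11.0, 95.9, 56.2], [1.5, 101.0, 64.3], [14.1, 104.0, 68.6], [17.6, 110.2, 69.3]]
V pts 157 [[-25.7, -83.4, 40.1], [18.1, -74.5, 42.6], [28.8, -67.6, 45.8]]
V pts 194 [[-26.3, 39.0, 40.1], [-16.5, 47.4, 42.7], [28.6, 54.7, 45.6]]
[ 555.2 -351.2  319. ] [ 0.06  0.49  0.66  1.74 -0.38  1.01  1.18] [[-0.324, 0.946, 0.031], [0.946, 0.324, 0.003], [-0.007, 0.03, -1.0]]
```

View pics/w4.png

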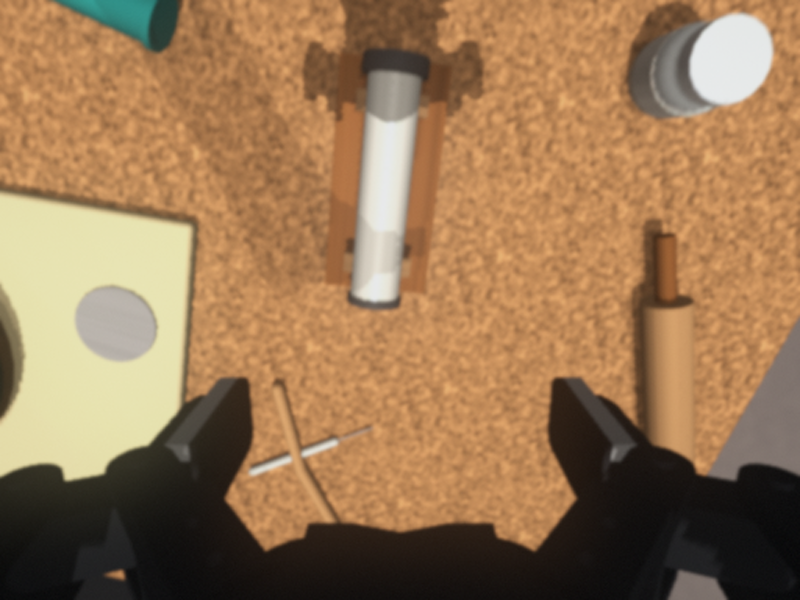

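{"api": "carry_out", "payload": {
  "increments": "0.007 -0.0035 0.02 0;0.007 -0.0035 0.02 0;0 0 0.01 0;0 0 0 6;0 0 0 0;0 0 0 0;0 0 0 0;0 0 0 0;0 0 0 0;0 0 0 0"
}}

```text
time_s: 15.3
tool_pos: [541.8, -358.1, 275.7]
eef_rot: [[-0.205, 0.978, 0.039], [0.978, 0.206, -0.016], [-0.024, 0.035, -0.999]]
force: [0.2, -0.8, 0.0]
finger_gap: 1.003
```

Run:
```python
from h import *
import pickle
st=arm.sense();print(np.round(st['tool_pos'],1),np.round(st['joint_vel'],3),np.round(st['eef_rot'],3).tolist())
s=shot('wrist');pickle.dump(s,open('w5.pkl','wb'))
cv2.imwrite('pics/w5.png',s['frame'])
C=cloud(s);h=cv2.cvtColor(s['frame'],cv2.COLOR_BGR2HSV)
m=(abs(C[...,0]-540)<90)&(abs(C[...,1]+315)<130)&(C[...,2]>35)&(C[...,2]<75)&(s['depth']<600)
m=cv2.morphologyEx(m.astype(np.uint8),cv2.MORPH_OPEN,np.ones((3,3)))
n,l,a,_=cv2.connectedComponentsWithStats(m);m=l==1+np.argmax(a[1:,4]);print(a[1:].tolist())
c=max(cv2.findContours(m.astype(np.uint8),0,2)[0],key=cv2.contourArea)
P=np.array([onplane(s,p[0],42)[:2] for p in c],np.float32);print('rect z42',cv2.minAreaRect(P))
p=C[m];mu=p[:,:2].mean(0);print('z pct',np.percentile(p[:,2],[50,90,98]).round(1))
U=np.linalg.svd(p[:,:2]-mu,full_matrices=False)[2][0];U*=np.sign(U[1]);tt=(p[:,:2]-mu)@U;print('theta',np.arctan2(-U[0],U[1]))
# ridge by slices
V=np.array([U[1],-U[0]])
for a0 in range(-90,91,20):
    q=p[(abs(tt-a0)<10)]; z=q[:,2]; k=q[z>np.percentile(z,85)]
    x=(q[:,:2]-mu)@V; co=np.polyfit(x,z,2) ; print(a0,len(q),z.max().round(1),'apex off',round(-co[1]/2/co[0],1),'range',x.min().round(1),x.max().round(1))
print('mu',mu,'ends',tt.min(),tt.max())
```

```text
[ 541.8 -358.1  275.7] [ 0.    -0.002  0.002 -0.001 -0.001 -0.001  0.002] [[-0.205, 0.978, 0.039], [0.978, 0.206, -0.016], [-0.024, 0.035, -0.999]]
[[226, 11, 50, 192, 7330]]
rect z42 ((535.6259155273438, -310.4659729003906), (49.48609161376953, 202.66749572753906), 12.941086769104004)
z pct [60.6 63.6 67.3]
theta 0.22803656906190842
-90 652 66.9 apex off 0.1 range -21.3 24.1
-70 643 64.5 apex off 0.0 range -22.8 24.2
-50 651 64.7 apex off 0.2 range -19.7 20.1
-30 684 64.3 apex off 0.3 range -19.7 20.3
-10 696 65.1 apex off 0.4 range -19.2 18.8
10 757 64.7 apex off 0.6 range -19.6 19.0
30 786 64.7 apex off 0.6 range -19.5 19.1
50 948 64.5 apex off 0.5 range -24.2 25.6
70 1076 69.0 apex off 0.7 range -23.7 24.6
90 290 69.8 apex off 0.7 range -24.4 24.3
mu [ 533.09287774 -300.04960733] ends -104.88866272232652 85.39045965430945
```

{"api": "carry_out", "payload": {
  "increments": "0.004 -0.0005 0.03 -1.2;0.004 -0.0005 0.03 0;0.004 -0.0005 0.03 0;0.004 -0.0005 0.03 0;0.004 -0.0005 0.03 0;0.002 0 0.015 0;0.001 0 0.005 0;0 0 0 0;0 0 0 0;0 0 0 0"
}}

```text
time_s: 16.6
tool_pos: [544.9, -342.1, 104.4]
eef_rot: [[-0.226, 0.973, 0.048], [0.973, 0.228, -0.022], [-0.032, 0.041, -0.999]]
force: [0.5, -0.0, -0.6]
finger_gap: 1.001
```

{"api": "carry_out", "payload": {
  "increments": "0.0035 -0.002 0.005 0;0.0035 -0.001 0.012 0;0.0035 -0.001 0.012 0;0 0 0.012 0;0 0 0.012 0;0 0 0.008 0;0 0 0 0;0 0 0 0;0 0 0 0;0 0 0 0"
}}

```text
time_s: 17.85
tool_pos: [541.7, -334.1, 39.1]
eef_rot: [[-0.226, 0.973, 0.049], [0.974, 0.228, -0.023], [-0.033, 0.042, -0.999]]
force: [-0.2, 0.4, -1.1]
finger_gap: 0.997
```

{"api": "carry_out", "payload": {
  "increments": "0 0 0 0;0 0 0 0;0 0 0 0;0 0 0 0;0 0 0 0;0 0 0 0;0 0 0 0;0 0 0 0;0 0 0 0;0 0 0 0",
  "claw": 1,
  "newtons": 60
}}

```text
time_s: 19.1
tool_pos: [542.6, -334.1, 40.1]
eef_rot: [[-0.226, 0.973, 0.051], [0.974, 0.227, -0.023], [-0.034, 0.044, -0.998]]
force: [0.7, 0.6, 0.7]
finger_gap: 0.452
```

{"api": "carry_out", "payload": {
  "increments": "0 0 -0.005 0;0 0 -0.01 0;0 0 -0.015 0;0 0 -0.02 0;0 0 -0.02 0;0 0 -0.02 0;0 0 -0.01 0;0 0 -0.005 0;0 0 0 0;0 0 0 0"
}}

```text
time_s: 20.35
tool_pos: [535.8, -330.5, 152.2]
eef_rot: [[-0.227, 0.973, 0.049], [0.973, 0.228, -0.022], [-0.033, 0.043, -0.999]]
force: [-0.1, 0.4, -3.3]
finger_gap: 0.444
```

{"api": "carry_out", "payload": {
  "increments": "0.015 0.005 -0.001 0;0.025 0.008 -0.001 0;0.03 0.009 0 0;0.03 0.009 0 0;0.03 0.009 0 0;0.03 0.009 0 0;0.03 0.009 0 0;0.03 0.009 0 0;0.03 0.009 0 0;0.03 0.009 0 0"
}}

```text
time_s: 21.6
tool_pos: [551.1, -19.6, 144.3]
eef_rot: [[-0.229, 0.973, 0.038], [0.973, 0.23, -0.014], [-0.022, 0.033, -0.999]]
force: [-0.1, 0.4, -2.8]
finger_gap: 0.447
```

{"api": "carry_out", "payload": {
  "increments": "0.018 0.007 0 0;0.018 0.007 0 0;0.018 0.007 0 0;0.01 0.004 0 0;0 0 0 3.3;0 0 0 3.3;0 0 0 0;0 0 0 0;0 0 0 0;0 0 0 0"
}}

```text
time_s: 22.85
tool_pos: [555.0, 61.8, 140.2]
eef_rot: [[-0.127, 0.992, 0.027], [0.992, 0.127, -0.009], [-0.013, 0.026, -1.0]]
force: [-0.2, 0.3, -3.8]
finger_gap: 0.45
```

Run:
```python
from h import *
import pickle
st=arm.sense();print(np.round(st['tool_pos'],1),np.round(st['eef_rot'],3).tolist())
s=shot('wrist');pickle.dump(s,open('w6.pkl','wb'))
cv2.imwrite('pics/w6.png',cv2.resize(s['frame'],(800,600),interpolation=cv2.INTER_CUBIC))
```

```text
[555.   61.8 140.2] [[-0.127, 0.992, 0.027], [0.992, 0.127, -0.009], [-0.013, 0.026, -1.0]]
```

View pics/w6.png

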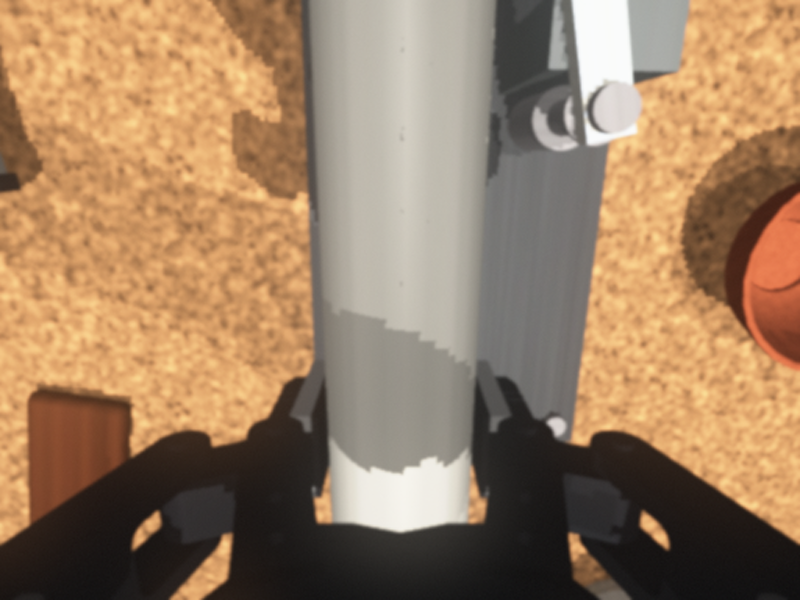

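{"api": "carry_out", "payload": {
  "increments": "-0.0022 0.0022 0 0.9;-0.0022 0.0022 0.005 0;0 0 0.01 0;0 0 0.01 0;0 0 0.01 0;0 0 0.01 0;0 0 0.01 0;0 0 0.005 0;0 0 0 0;0 0 0 0"
}}

```text
time_s: 24.15
tool_pos: [562.0, 56.8, 75.4]
eef_rot: [[-0.11, 0.994, 0.026], [0.994, 0.11, -0.009], [-0.012, 0.025, -1.0]]
force: [0.3, 0.9, -2.8]
finger_gap: 0.448
```

Run:
```python
from h import *
import pickle
st=arm.sense();print(np.round(st['tool_pos'],1),np.round(st['eef_rot'],3).tolist())
a=[]
for n in('top','scene'):
    s=shot(n);pickle.dump(s,open(n+'2.pkl','wb'));fr=s['frame']
    c=fr[100:220,90:280] if n=='top' else fr[130:300,220:420]
    a.append(cv2.resize(c,(400*c.shape[1]//c.shape[1],400*c.shape[0]//c.shape[1]),interpolation=cv2.INTER_CUBIC))
h=max(x.shape[0] for x in a);a=[cv2.copyMakeBorder(x,0,h-x.shape[0],0,0,0) for x in a]
cv2.imwrite('pics/c2.png',cv2.hconcat(a))
```

```text
[562.   56.8  75.4] [[-0.11, 0.994, 0.026], [0.994, 0.11, -0.009], [-0.012, 0.025, -1.0]]
```

View pics/c2.png

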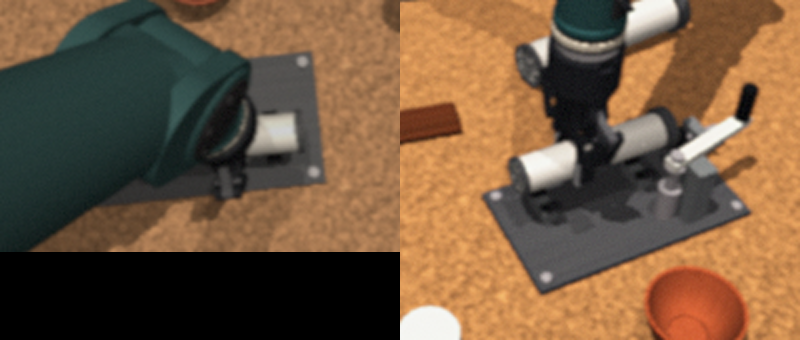

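{"api": "carry_out", "payload": {
  "increments": "0 0 0.006 0;0 0 0.006 0;0 0 0.005 0;0 0 0.002 0;0 0 0 0;0 0 0 0;0 0 0 0;0 0 0 0;0 0 0 0;0 0 0 0"
}}

```text
time_s: 25.5
tool_pos: [563.2, 56.8, 55.8]
eef_rot: [[-0.11, 0.993, 0.028], [0.994, 0.111, -0.009], [-0.012, 0.026, -1.0]]
force: [-0.5, 0.3, -3.2]
finger_gap: 0.45
```

{"api": "carry_out", "payload": {
  "increments": "0 0 0.002 0;0 0 0.001 0;0 0 0.001 0;0 0 0.001 0;0 0 0 0;0 0 0 0;0 0 0 0;0 0 0 0;0 0 0 0;0 0 0 0"
}}

```text
time_s: 26.75
tool_pos: [563.4, 56.8, 50.5]
eef_rot: [[-0.111, 0.993, 0.028], [0.994, 0.111, -0.009], [-0.012, 0.027, -1.0]]
force: [-0.2, 0.6, -3.0]
finger_gap: 0.451
```

{"api": "carry_out", "payload": {
  "increments": "0 0 0.001 0;0 0 0.001 0;0 0 0.0007 0;0 0 0 0;0 0 0 0;0 0 0 0;0 0 0 0;0 0 0 0;0 0 0 0;0 0 0 0"
}}

```text
time_s: 28.0
tool_pos: [565.0, 56.7, 48.4]
eef_rot: [[-0.111, 0.993, 0.031], [0.994, 0.111, -0.009], [-0.013, 0.03, -0.999]]
force: [0.6, 0.5, -0.8]
finger_gap: 0.451
```

{"api": "carry_out", "payload": {
  "increments": "0 0 0.001 0;0 0 0.0005 0;0 0 0 0;0 0 0 0;0 0 0 0;0 0 0 0;0 0 0 0;0 0 0 0;0 0 0 0;0 0 0 0"
}}

```text
time_s: 29.25
tool_pos: [565.0, 56.8, 48.3]
eef_rot: [[-0.111, 0.993, 0.031], [0.994, 0.111, -0.008], [-0.011, 0.03, -0.999]]
force: [0.2, 1.3, 1.7]
finger_gap: 0.45
```

{"api": "carry_out", "payload": {
  "increments": "0 0 0 0;0 0 0 0;0 0 0 0;0 0 0 0;0 0 0 0;0 0 0 0;0 0 0 0;0 0 0 0;0 0 0 0;0 0 0 0",
  "claw": 0.42
}}

```text
time_s: 30.5
tool_pos: [564.8, 56.7, 47.9]
eef_rot: [[-0.11, 0.993, 0.03], [0.994, 0.11, -0.008], [-0.011, 0.029, -1.0]]
force: [0.1, -0.4, 0.5]
finger_gap: 0.577
```

{"api": "carry_out", "payload": {
  "increments": "0 0 0 0;0 0 0 0;0 0 0 0;0 0 0 0;0.001 0 0 0;0.001 0 0 0;0.001 0 0 0;0.001 0 0 0;0.001 0 0 0;0 0 0 0",
  "claw": 1,
  "newtons": 25
}}

```text
time_s: 31.75
tool_pos: [564.5, 59.1, 48.1]
eef_rot: [[-0.109, 0.994, 0.032], [0.994, 0.109, -0.012], [-0.015, 0.03, -0.999]]
force: [-0.2, -1.9, -0.7]
finger_gap: 0.458
```

{"api": "carry_out", "payload": {
  "increments": "0.0015 0 0 0;0.0015 0 0 0;0.0015 0 0 0;0.0015 0 0 0;0.0015 0 0 0;0 0 0 0;0 0 0 0;0 0 0 0;0 0 0 0;0 0 0 0"
}}

```text
time_s: 33.0
tool_pos: [563.7, 66.9, 48.1]
eef_rot: [[-0.109, 0.994, 0.032], [0.994, 0.109, -0.012], [-0.015, 0.03, -0.999]]
force: [-0.1, -2.9, 0.4]
finger_gap: 0.459
```

{"api": "carry_out", "payload": {
  "increments": "0.0008 0 0 0;0.0008 0 0 0;0.0008 0 0 0;0.0008 0 0 0;0.0008 0 0 0;0 0 0 0;0 0 0 0;0 0 0 0;0 0 0 0;0 0 0 0"
}}

```text
time_s: 34.25
tool_pos: [563.2, 70.8, 48.1]
eef_rot: [[-0.109, 0.994, 0.032], [0.994, 0.109, -0.012], [-0.016, 0.031, -0.999]]
force: [-0.1, -2.3, 0.3]
finger_gap: 0.456
```

Run:
```python
from h import *
import pickle
s=shot('scene');pickle.dump(s,open('scene3.pkl','wb'));c=s['frame'][160:240,320:400]
C=cloud(s);R=np.array([[.9937,-.1118],[.1118,.9937]]);L=(C[...,:2]-[558,98])@R
m=(abs(L[...,0])<30)&(L[...,1]>60)&(L[...,1]<115)&(C[...,2]>55)&(C[...,2]<80)
ys=L[m][:,1];print(np.histogram(ys,np.arange(60,116,4)))
cv2.imwrite('pics/c3.png',cv2.resize(c,(600,600),interpolation=cv2.INTER_CUBIC))
```

```text
(array([22, 23, 22, 20, 41, 26, 19, 23,  6, 11,  9,  0,  0]), array([ 60,  64,  68,  72,  76,  80,  84,  88,  92,  96, 100, 104, 108,
       112]))
```

View pics/c3.png

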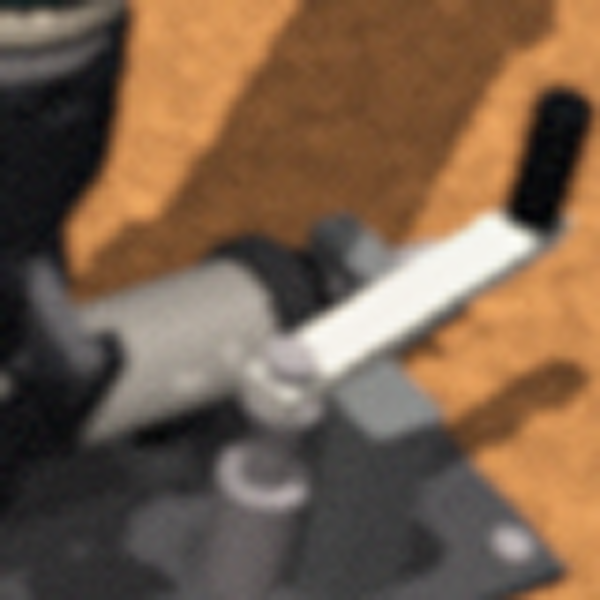

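{"api": "carry_out", "payload": {
  "increments": "0.0008 0 0 0;0.0008 0 0 0;0.0008 0 0 0;0.0008 0 0 0;0.0008 0 0 0;0.0008 0 0 0;0 0 0 0;0 0 0 0;0 0 0 0;0 0 0 0"
}}

```text
time_s: 35.55
tool_pos: [563.1, 71.9, 48.1]
eef_rot: [[-0.107, 0.994, 0.034], [0.994, 0.108, -0.018], [-0.021, 0.032, -0.999]]
force: [0.3, -3.8, 0.6]
finger_gap: 0.458
```

{"api": "carry_out", "payload": {
  "increments": "0.001 0 0 0;0.001 0 0 0;0.001 0 0 0;0.0012 0 0 0;0.0012 0 0 0;0.0012 0 0 0;0 0 0 0;0 0 0 0;0 0 0 0;0 0 0 0"
}}

```text
time_s: 36.8
tool_pos: [563.0, 71.9, 48.2]
eef_rot: [[-0.105, 0.994, 0.037], [0.994, 0.106, -0.028], [-0.031, 0.034, -0.999]]
force: [-0.0, -3.8, 0.2]
finger_gap: 0.456
```

{"api": "carry_out", "payload": {
  "increments": "0 0 0 0;0 0 0 0;0 0 0 0;0 0 -0.01 0;0 0 -0.02 0;0 0 -0.03 0;0 0 -0.03 0;0 0 -0.03 0;0 0 -0.01 0;0 0 0 0",
  "claw": 0
}}

```text
time_s: 38.05
tool_pos: [556.9, 81.7, 183.6]
eef_rot: [[-0.108, 0.994, 0.033], [0.994, 0.108, -0.017], [-0.021, 0.031, -0.999]]
force: [0.1, -0.7, 0.1]
finger_gap: 1.001
```

Run:
```python
from h import *
import pickle
st=arm.sense();print(np.round(st['tool_pos'],1),np.round(st['eef_rot'],3).tolist(),np.round(st['joint_pos'],2))
s=shot('wrist');pickle.dump(s,open('w7.pkl','wb'))
cv2.imwrite('pics/w7.png',cv2.resize(s['frame'],(800,600),interpolation=cv2.INTER_CUBIC))
C=cloud(s);d=C.reshape(-1,3)
k=d[(d[:,2]>130)&(d[:,2]<150)&(abs(d[:,0]-575)<35)&(abs(d[:,1]-252)<35)];print(len(k),np.median(k,0) if len(k) else 0)
```

```text
[556.9  81.7 183.6] [[-0.108, 0.994, 0.033], [0.994, 0.108, -0.017], [-0.021, 0.031, -0.999]] [-0.76  0.58  0.74  2.07 -0.59  0.68  0.47]
0 0
```

View pics/w7.png

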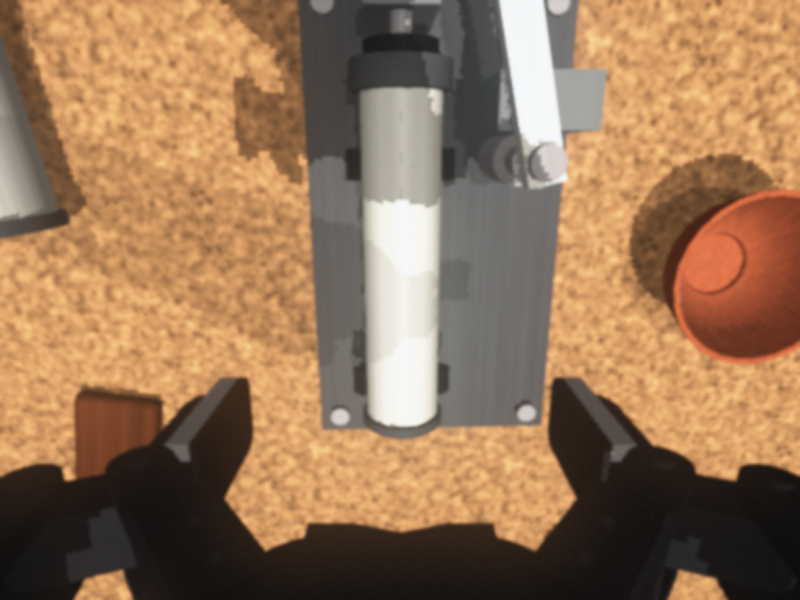

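{"api": "carry_out", "payload": {
  "increments": "0.015 0.003 0 0;0.025 0.006 0 0;0.028 0.006 0 0;0.028 0.006 0 0;0.028 0.006 0 0;0.025 0.005 0 0;0.012 0.003 0 0;0 0 0 0;0 0 0 0;0 0 0 0"
}}

```text
time_s: 39.35
tool_pos: [568.9, 255.0, 170.3]
eef_rot: [[-0.109, 0.994, 0.016], [0.994, 0.109, -0.022], [-0.024, 0.014, -1.0]]
force: [0.6, -0.2, 0.3]
finger_gap: 0.998
```

Run:
```python
from h import *
import pickle
st=arm.sense();print(np.round(st['tool_pos'],1),np.round(st['eef_rot'],3).tolist())
s=shot('wrist');pickle.dump(s,open('w8.pkl','wb'))
C=cloud(s);d=C.reshape(-1,3)
k=d[(d[:,2]>132)&(d[:,2]<150)&(abs(d[:,0]-575)<25)&(abs(d[:,1]-252)<25)];print(len(k),np.median(k,0),k.min(0),k.max(0))
R=np.array(st['eef_rot']);print('R^T d to 576.6,252.8,121.8', (R.T@(np.array([576.6,252.8,121.8])-st['tool_pos'])).round(1))
# barrel
L=np.c_[(d[:,:2]-[558,98])@np.array([[.9937,-.1118],[.1118,.9937]]),d[:,2]]
q=L[(abs(L[:,0])<26)&(L[:,2]>62)&(L[:,2]<80)&(L[:,1]<100)];print(len(q),np.percentile(q,[2,50,98],axis=0).round(1).tolist())
```

```text
[568.9 255.  170.3] [[-0.109, 0.994, 0.016], [0.994, 0.109, -0.022], [-0.024, 0.014, -1.0]]
978 [575.70362656 253.45459576 141.50583863] [567.30493703 242.60928968 132.03700641] [584.71915065 260.65229691 143.53707396]
R^T d to 576.6,252.8,121.8 [-1.8  6.7 48.6]
3226 [[-17.0, 27.6, 62.5], [2.2, 68.7, 69.4], [19.8, 98.5, 75.8]]
```

{"api": "carry_out", "payload": {
  "increments": "-0.001 0.0032 0.005 0;-0.001 0.0032 0.012 0;0 0 0.012 0;0 0 0.012 0;0 0 0.006 0;0 0 0 0;0 0 0 0;0 0 0 0;0 0 0 0;0 0 0 0"
}}

```text
time_s: 40.65
tool_pos: [577.2, 250.7, 120.6]
eef_rot: [[-0.106, 0.994, 0.017], [0.994, 0.106, -0.022], [-0.024, 0.014, -1.0]]
force: [1.0, -0.1, 0.1]
finger_gap: 1.006
```

{"api": "carry_out", "payload": {
  "increments": "0 0 0 0;0 0 0 0;0 0 0 0;0 0 0 0;0 0 0 0;0 0 0 0;0 0 0 0;0 0 0 0;0 0 0 0;0 0 0 0",
  "claw": 1,
  "newtons": 60
}}

```text
time_s: 41.9
tool_pos: [577.3, 250.9, 121.0]
eef_rot: [[-0.106, 0.994, 0.016], [0.994, 0.107, -0.022], [-0.024, 0.013, -1.0]]
force: [0.9, -0.1, 0.8]
finger_gap: 0.194
```

{"api": "carry_out", "payload": {
  "increments": "0 0 -0.003 0;0 0 -0.003 0;0 0 -0.003 0;0 0 -0.003 0;0 0 0 0;-0.0024 -0.0088 0 -5;-0.0024 -0.0088 0 -5;-0.0024 -0.0088 0 -5;-0.0024 -0.0088 0 -5;-0.0024 -0.0088 0 -5"
}}

```text
time_s: 43.15
tool_pos: [537.6, 225.1, 129.1]
eef_rot: [[-0.528, 0.849, 0.018], [0.849, 0.528, -0.029], [-0.034, 0.0, -0.999]]
force: [4.2, -1.6, -13.2]
finger_gap: 0.192
```

{"api": "carry_out", "payload": {
  "increments": "-0.0022 -0.0089 -0.0003 -5;-0.0022 -0.0089 -0.0003 -5;-0.0022 -0.0089 -0.0003 -5;-0.0022 -0.0089 -0.0003 -5;-0.0022 -0.0089 -0.0003 -5;-0.0022 -0.0089 -0.0003 -5;-0.0022 -0.0089 -0.0003 -5;-0.0022 -0.0089 -0.0003 -5;-0.0022 -0.0089 -0.0003 -5;0 0 0 0"
}}

```text
time_s: 44.4
tool_pos: [508.7, 151.9, 136.4]
eef_rot: [[-0.974, 0.225, 0.029], [0.225, 0.974, -0.019], [-0.033, -0.012, -0.999]]
force: [2.5, 0.6, -15.7]
finger_gap: 0.193
```

{"api": "carry_out", "payload": {
  "increments": "-0.0008 -0.003 0 -2;-0.0008 -0.003 0 -2;-0.0005 -0.0025 0 0;0 0 0.002 0;0 0 0.003 0;0 0 0.003 0;0 0 0.002 0;0 0 0 0;0 0 0 0;0 0 0 0"
}}

```text
time_s: 45.65
tool_pos: [509.0, 144.4, 125.9]
eef_rot: [[-0.988, 0.154, 0.028], [0.154, 0.988, -0.018], [-0.03, -0.014, -0.999]]
force: [1.1, 0.6, -13.6]
finger_gap: 0.19
```

{"api": "carry_out", "payload": {
  "increments": "0 -0.0005 0.002 0;0 -0.0005 0.002 0;0 0 0.002 0;0 0 0.002 0;0 0 0.002 0;0 0 0 0;0 0 0 0;0 0 0 0;0 0 0 0;0 0 0 0"
}}

```text
time_s: 46.9
tool_pos: [509.0, 144.1, 115.8]
eef_rot: [[-0.988, 0.153, 0.027], [0.152, 0.988, -0.017], [-0.03, -0.013, -0.999]]
force: [0.7, 1.7, -11.3]
finger_gap: 0.191
```

{"api": "carry_out", "payload": {
  "increments": "0 0 0.001 0;0 0 0.001 0;0 0 0.001 0;0 0 0.001 0;0 0 0 0;0 0 0 0;0 0 0 0;0 0 0 0;0 0 0 0;0 0 0 0"
}}

```text
time_s: 48.15
tool_pos: [508.9, 144.1, 111.6]
eef_rot: [[-0.988, 0.153, 0.027], [0.152, 0.988, -0.017], [-0.029, -0.013, -0.999]]
force: [1.9, 2.7, -10.4]
finger_gap: 0.193
```

{"api": "carry_out", "payload": {
  "increments": "0 0 0.0008 0;0 0 0.0008 0;0 0 0.0008 0;0 0 0.0008 0;0 0 0.0008 0;0 0 0 0;0 0 0 0;0 0 0 0;0 0 0 0;0 0 0 0"
}}

```text
time_s: 49.4
tool_pos: [508.9, 144.1, 110.8]
eef_rot: [[-0.988, 0.153, 0.027], [0.153, 0.988, -0.015], [-0.029, -0.01, -1.0]]
force: [-2.4, 1.4, 0.1]
finger_gap: 0.189
```

Force is off: the bar rests on the barrel at about 10 mm lift. Release and withdraw.

{"api": "carry_out", "payload": {
  "increments": "0 0 0 0;0 0 0 0;0 0 0 0;0 0 0 0;0 0 -0.005 0;0 0 -0.01 0;0 0 -0.02 0;0 0 -0.03 0;0 0 -0.03 0;0 0 -0.02 0",
  "claw": 0
}}

```text
time_s: 50.65
tool_pos: [507.5, 143.3, 231.1]
eef_rot: [[-0.987, 0.156, 0.032], [0.156, 0.988, -0.018], [-0.035, -0.012, -0.999]]
force: [1.6, 0.1, -0.8]
finger_gap: 1.001
```

{"api": "carry_out", "payload": {
  "increments": "0 0 -0.03 0;0 0 -0.03 0;0 0 -0.02 0;0 0 0 0;0 0 0 0;0 0 0 0;0 0 0 0;0 0 0 0;0 0 0 0;0 0 0 0"
}}

```text
time_s: 51.9
tool_pos: [502.6, 143.8, 314.8]
eef_rot: [[-0.987, 0.157, 0.032], [0.156, 0.988, -0.017], [-0.034, -0.012, -0.999]]
force: [0.5, -0.3, 0.1]
finger_gap: 0.996
```

Run:
```python
from h import *
st=arm.sense();print(st['time_s'],np.round(st['tool_pos'],1),np.round(st['force'],1))
s=shot('wrist');C=cloud(s);d=C.reshape(-1,3)
k=d[(d[:,2]>122)&(d[:,2]<140)&(abs(d[:,0]-505)<25)&(abs(d[:,1]-143)<25)];print('knob',len(k),np.median(k,0))
cv2.imwrite('pics/w9.png',cv2.resize(s['frame'],(800,600),interpolation=cv2.INTER_CUBIC))
```

```text
51.9 [502.6 143.8 314.8] [ 0.5 -0.3  0.1]
knob 268 [505.58396    143.45509563 131.3235985 ]
```

View pics/w9.png

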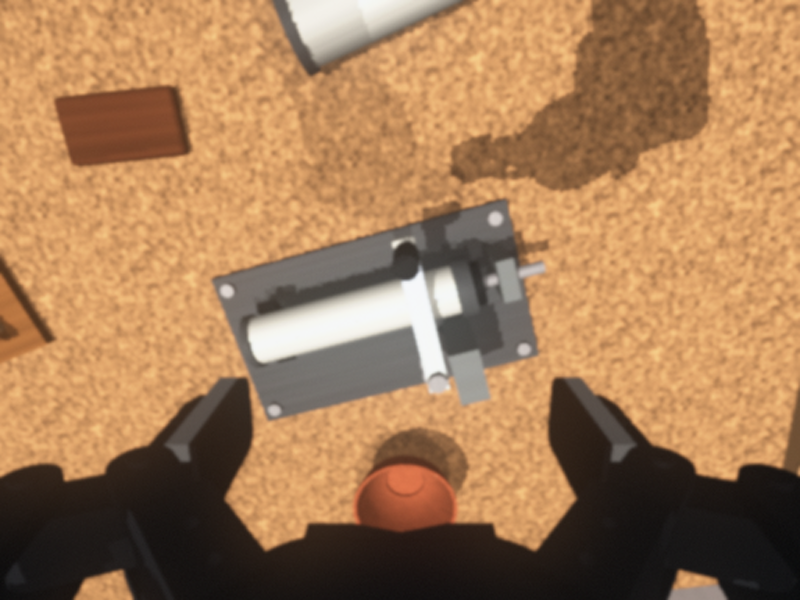

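```bash
python3 -c "
from station import arm
print(arm.job_done())"
```

```text
the job is handed in; nothing more can be done
None
```

The job is finished and handed in at about 52 s of the 72 s allowed; the hand-in gives no verdict. I parked the clamp bar on its step, laid the barrel in the saddles and slid it to the stop. Then I swung the bar back, lowered it slowly onto the barrel, let go and withdrew.

**Checks that agreed**
- **Bar:** at the end the knob top stood at 131.3 mm against 121 mm when down, so the lift is about 10 mm. The knob was back at its starting place in plan. The wrist force fell from about 10 N to near zero as the bar came to rest on the barrel, so its spring now carries it there.
- **Barrel against the stop:** the barrel slid at 2 to 3 N, then stopped moving. The reading was 3.8 N there, well under the 14 N that shifts the stop. In the later pictures the cap lies against the stop.

**Not confirmed**
- I did not measure to the millimetre that the stop stayed put. That rests on the low push force and the pictures.
- Two wrist-camera estimates of the cradle's position differed by about 4 mm along its length. I used force to find the stop, so this did not affect the placing.
- The tool drifted up to about 3° out of upright during the moves. I opened and re-closed the grip once, after laying the barrel in the saddles, so that it could settle.

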